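Swap the battery pack of a bench preamplifier

TASK

Swap the preamplifier's battery: pinch the two side release buttons of the spent pack that leans in the preamplifier, draw it out along its slot, and stand it fully home in the free (near) bay of the charger. Then take the charged pack from the charger's other bay and slide it fully home into the preamplifier, so that both its latches spring out and lock it. Leave everything else on the table where it is.

Things in the scene. Friction and masses are not known exactly. Their poses are not given: they have to be found in the camera images.
- preamp: the preamplifier: white box 142 mm deep (x), 131 mm wide (y), fixed to the table. Its face slopes 30 degrees from level, from 36 mm high at the front to 106 mm at the back, and looks to the right of the robot; small sockets low on the face, a dark window and a knob above the bay stand up to 11 mm off it. Origin: on its underside, below the middle of the slot's mouth; x to its back, z up.
- battery_bay: the slot for one pack in the preamplifier's face. Origin: centre of the slot's floor; z points out of the slot along its axis, which leans 30 degrees from vertical to the preamp's front (-x); y is its long side. 54 x 28 mm (2 mm clear each side), 62 mm deep; the mouth flares 3.5 mm a side over the top 8 mm. A pack at home has its origin here (2 mm aside at most), same z axis, either way round.
- bay_mouth (a point): centre of the slot's mouth, 62 mm up its axis from its floor; axes as the bay. In each short wall (y = +-27 mm) is a latch pocket 39 to 51.5 mm above the floor, under a square lip: the teeth of a pack at home spring 4 mm under the lips and lock it with 1.5 mm of play along z. Both buttons must be in by 6 mm to free it. The buttons' centres are then 31 mm outside the face.
- charger: drop-in charger: grey block 150 mm (x), 92 mm (y), 46 mm high, fixed to the table, with two upright bays open at the top, one behind the other. Origin: centre of its underside; x from the near to the far bay, z up. Each bay is 54 mm (y) by 28 mm (x), 38 mm deep, its mouth flared as the preamplifier's, with no latch; a pack in it stands upright with its latch teeth above the charger.
- near_bay (a point): centre of the floor of the charger's near bay (30 mm toward the robot from the charger's middle, 8 mm above the table), empty at the start; axes as the charger. A pack standing home has its origin here, its y along the charger's y.
- far_bay (a point): centre of the floor of the charger's far bay (30 mm behind the charger's middle, 8 mm above the table), where the charged pack stands at the start; axes as the charger.
- spent_pack: the spent battery pack, latched in the preamplifier's slot at the start. Black slab with a grey band near its outer end, 50 mm wide (its y), 24 mm thick (its x), 118 mm long (its z), 0.2 to 0.33 kg; left and right, front and back alike. Origin: centre of its lower (contact) end, z up the pack to the outer end. Its lowest 5 mm are about 2 mm slimmer a side.
- spent_pack_grip (a point): the point midway between the spent pack's two release buttons, 93 mm above the pack's origin on its axis. The buttons are grey, ribbed, 16 mm (x) by 22 mm (z), on its narrow sides (+y and -y), and stand 7 mm proud: 64 mm over both at rest, 50 mm pressed flush. The pack's outer end is 25 mm above this point.
- charged_pack: the charged battery pack, in the charger's far bay at the start. Black slab with a grey band near its outer end, 50 mm wide (its y), 24 mm thick (its x), 118 mm long (its z), 0.2 to 0.33 kg; left and right, front and back alike. Origin: centre of its lower (contact) end, z up the pack to the outer end. Its lowest 5 mm are about 2 mm slimmer a side.
- charged_pack_grip (a point): the point midway between the charged pack's two release buttons, 93 mm above the pack's origin on its axis. The buttons are grey, ribbed, 16 mm (x) by 22 mm (z), on its narrow sides (+y and -y), and stand 7 mm proud: 64 mm over both at rest, 50 mm pressed flush. The pack's outer end is 25 mm above this point.
- spent_pack_left (a joint): release button on the +y side of the spent pack. 0 = out at rest, 0.007 = pressed in flush; spring 3.6 N at 0 rising to 7.8 N, springs back when let go. It carries a latch tooth 40 to 50 mm above the pack's origin, 10 mm wide, 6 mm proud of the pack's side at rest, square on top, bevelled below, that moves in with the button. 
- spent_pack_right (a joint): release button on the -y side of the spent pack. 0 = out at rest, 0.007 = pressed in flush; spring 3.6 N at 0 rising to 7.8 N, springs back when let go. It carries a latch tooth 40 to 50 mm above the pack's origin, 10 mm wide, 6 mm proud of the pack's side at rest, square on top, bevelled below, that moves in with the button. 
- charged_pack_left (a joint): release button on the +y side of the charged pack. 0 = out at rest, 0.007 = pressed in flush; spring 3.6 N at 0 rising to 7.8 N, springs back when let go. It carries a latch tooth 40 to 50 mm above the pack's origin, 10 mm wide, 6 mm proud of the pack's side at rest, square on top, bevelled below, that moves in with the button. 
- charged_pack_right (a joint): release button on the -y side of the charged pack. 0 = out at rest, 0.007 = pressed in flush; spring 3.6 N at 0 rising to 7.8 N, springs back when let go. It carries a latch tooth 40 to 50 mm above the pack's origin, 10 mm wide, 6 mm proud of the pack's side at rest, square on top, bevelled below, that moves in with the button. 
- optic_mount: a small black square mirror mount, 28 x 45 x 45 mm, standing in front of the big black enclosure, which is 270 mm high and bounds the work at the back right (the grey drawer unit at the left is 200 mm high), a loose bystander to be left alone; origin: centre of its underside
- post_holder: an upright black post holder with a side screw, 25 x 37 x 50 mm, a loose bystander to be left alone; origin: centre of its underside
- caliper: a vernier caliper lying flat, 74 x 202 x 10 mm, a loose bystander to be left alone; origin: centre of its underside

How it is judged:
On the way, in this order (a step that is already met when the one before it is completed fails the run):
1. both release buttons of the spent pack are pinched in together (over 5 mm each) while it is still in its bay (value of joint each of spent_pack_left, spent_pack_right above 0.005 m and distance between spent_pack and battery_bay below 0.008 m), for 0.05 s.
2. the spent pack stands home in the charger's near bay (within 6 mm of its floor's centre, within 8.5 degrees of upright) and is let go (distance between spent_pack and near_bay below 0.006 m and angle between spent_pack's own z axis and vertical below 0.15 rad and contact force between the fingers and spent_pack below 0.2 N), for 0.2 s.
3. the charged pack is lifted clear of the charger (z of charged_pack in the frame of charger above 0.052 m), for 0.1 s.
At the end, for the whole second after the job is handed in: the charged pack is home in the preamplifier's bay (origin within 5 mm of the bay's, axis within 6 degrees) with both its buttons sprung out (less than 2 mm in), the spent pack stands home in the charger's near bay (within 6 mm, within 8.5 degrees of upright), both let go and at rest (all of step 2 and distance between charged_pack and battery_bay below 0.005 m and angle between the z axis of charged_pack and the z axis of battery_bay, either way round below 0.1 rad and value of joint each of charged_pack_left, charged_pack_right below 0.002 m and contact force between the fingers and charged_pack below 0.2 N and linear speed of each of charged_pack, spent_pack below 0.02 m/s); the robot touches nothing.
It fails at once if a bystander (optic mount) is pushed more than 30 mm (distance of optic_mount from where it was at the start of the episode above 0.03 m).
It fails at once if a bystander (post holder) is pushed more than 30 mm (distance of post_holder from where it was at the start of the episode above 0.03 m).
It fails at once if a bystander (caliper) is pushed more than 30 mm (distance of caliper from where it was at the start of the episode above 0.03 m).
It also fails if it takes over 64 s, if anything falls off the work surface, if the arm or the gripper's body presses on something with over 40 N, if the wrist force passes 120 N, or if a joint passes its speed limit or range.

ROBOT

A 6-joint arm with a two-finger parallel gripper is mounted at the origin on a cart in front of the work surface, level with it; the furniture and walls round the work are solid. World frame = base frame: x ahead of the robot, y to its left, z up, the work surface at z = 0. Lengths are in m, angles in rad, forces in N, time in s.
With the tool pointing down it reaches from about 0.325 to 1 m from the base axis. Payload 5.1 kg.
Tool frame: the origin (TCP) lies at the very end of the fingers, on their centre line; the grasp point (between the pads) lies 19 mm behind it (manip.grip_depth is the distance from the TCP to the grasp point, in m); z points along the fingers, y is the line along which they close (so a half turn about z gives the same grasp; the last joint's range is limited). The gripper opens to 85 mm and grips with 20 to 120 N. Pads are 22 mm wide; open, the fingers measure 114 mm over their backs; the gripper's body (76 mm by 85 mm) begins 54 mm behind the grasp point. The pads swing forward as they close: fully open they stand 13 mm farther back than shut.
Start: joints at [1.165, 0.124, 1.65, -0, 1.367, -0.083], TCP at [0.206, 0.616, 0.193] pointing down, gripper open.
Joint ranges: [-2.61, 2.61], [-1.02, 2.33], [0.03, 2.71], [-1.35, 4.49], [0.32, 2.68], [-2.91, 2.91]. Speed limits (rad/s): [2.57, 2.57, 3.14, 3.14, 3.14, 3.14].

INTERFACE

Orientations are given as a unit quaternion [x, y, z, w].
In Python, from bench import manip gives the robot as it stands.
- The arm moves only by the shell command python3 nudge.py [FORCE], which reads ROWS from standard input. ROWS is a JSON list of rows, 1 to 12 of them, each of 7 numbers: the opening from 0.0 (shut) to 1.0 (fully open), then dx, dy, dz in m, then a rotation vector rx, ry, rz in rad; each row shifts and turns the commanded pose from where the row before left it, along the tool's axes as they then stand; what a row does not reach is not made up. A row lasts 1/8 s, in which the tool goes at most 0.0625 m and 0.188 rad, less where a joint would pass 70% of its speed; a pose out of reach is approached as far as the arm can. The fingers move at their own pace and stop on an object; FORCE is the grip in N (left out, the last holds). Time passes only in rows, so rows that do not move let the fingers close. It prints the time, the measured TCP pose, the force, the opening and the grip force at its end. Input that does not fit is refused with a message, and nothing moves.
- manip.read_state(): the state, without advancing time (a new reading comes with each control period).
- manip.capture(name): name is "side" or "top" or "wrist"; returns a dict with "pixels" (480x640x3 uint8, red, green, blue), "intrinsics" (3x3 intrinsics, pixels), "origin" and "rotation" of the camera in the world; the wrist camera has in their place "hand_eye" (4x4, takes a point from camera to tool coordinates, whose origin is the TCP and whose axes are the flange's). Camera axes: x right, y down, z forward; pixel columns grow to the right and rows downward; lengths in m; the calibration is good to about 2 mm. A picture is of the moment at which its call begins: read the wrist's pose just before it. There is no depth.
- manip.finish_job(): hands the job in; it is judged then, once.
The state is a dict: "time_s": time; "joint_positions": joint angles; "qd": joint speeds; "joint_torque": joint torques, N m; "ee_pos": TCP position; "orientation": TCP orientation; "force": force on the tool from outside, world axes, zero at the start; "moment": the same for the moment, N m; "finger_gap": opening from 0.0 (shut) to 1.0 (fully open); "grasp_force": force on a finger pad.
Only numpy, scipy, OpenCV 4.12 (cv2) and the standard library are available. Lean on these libraries where they do the work, as an engineer would, in place of code of your own. Each camera call takes 0.05 s, during which the arm holds its last target. There are 200 camera calls.

## Working session

There is one attempt and no reset: what is moved stays moved. The work goes in short steps, Python scripts to look and compute and a shell command to move; the robot and the scene stay as the last step left them, time stands still between calls to the robot, and variables do not carry over. Pictures are saved under pics/ and viewed, at most 10 in all, crops included, and the job is handed in when it is done.

```bash
ls; mkdir -p pics
python3 - <<'E'
from bench import manip
import cv2,pickle
s=manip.read_state();print(s)
d={}
for n in("side","top"):
    c=manip.capture(n);d[n]=c;cv2.imwrite(f'pics/{n}0.png',c["pixels"][:,:,::-1]);print(n,c["intrinsics"],c["origin"],c["rotation"])
c=manip.capture("wrist");print(c["hand_eye"],c["intrinsics"])
pickle.dump(d,open('cal.pkl','wb'))
E
```

```text
bench.py
nudge.py
pics
{'time_s': 0.0, 'joint_positions': array([ 1.16540599e+00,  1.24501202e-01,  1.65169236e+00, -1.75940022e-07,
        1.36749712e+00, -8.25998323e-02]), 'qd': array([ 0.00085376, -0.00231274,  0.0007606 ,  0.00246944, -0.0005412 ,
        0.00053562]), 'joint_torque': array([-4.11410683e-04, -4.23611462e+01, -3.65450943e+01, -7.92224910e-05,
        6.98523276e-03, -1.19222946e-05]), 'ee_pos': array([0.20594053, 0.61577728, 0.19194478]), 'orientation': array([ 1.60695375e-01,  9.87003493e-01, -1.01796392e-03, -2.53338646e-04]), 'force': array([ 0.35588743, -1.11103243, -0.87463166]), 'moment': array([ 0.02250103, -0.00083101,  0.03272573]), 'grasp_force': 0.0, 'finger_gap': 0.9993670283243535}
side [[609.02667176   0.         322.84338149]
 [  0.         609.02667176 240.00070859]
 [  0.           0.           1.        ]] [ 0.14939343 -0.95149107  0.57713209] [ 0.83707123 -0.15636982  0.1020667  -0.51423985]
top [[595.24048534   0.         331.19646777]
 [  0.         595.24048534 238.36389372]
 [  0.           0.           1.        ]] [ 0.39393505 -0.0868449   1.11284623] [ 0.70830516 -0.70451823  0.03466636 -0.02749745]
[[ 5.84306655e-04 -9.48952968e-01 -3.15417061e-01  8.06114876e-02]
 [ 9.99999802e-01  4.81333494e-04  4.04365225e-04  3.77673995e-04]
 [-2.31902784e-04 -3.15417235e-01  9.48953062e-01 -1.81462555e-01]
 [ 0.00000000e+00  0.00000000e+00  0.00000000e+00  1.00000000e+00]] [[425.84334271   0.         321.92077693]
 [  0.         425.84334271 236.25646736]
 [  0.           0.           1.        ]]
```

View pics/side0.png

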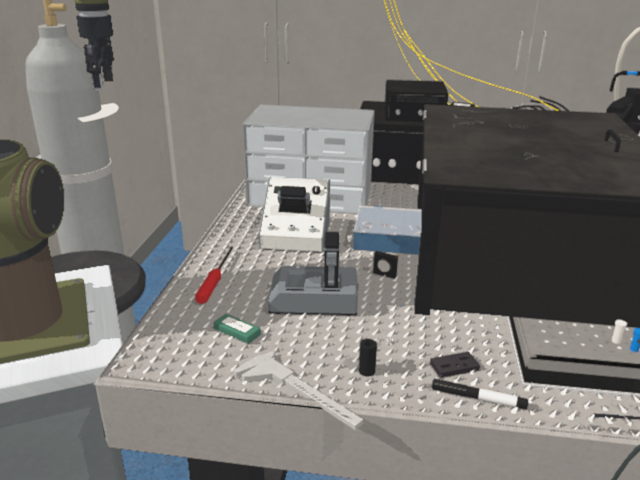

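View pics/top0.png

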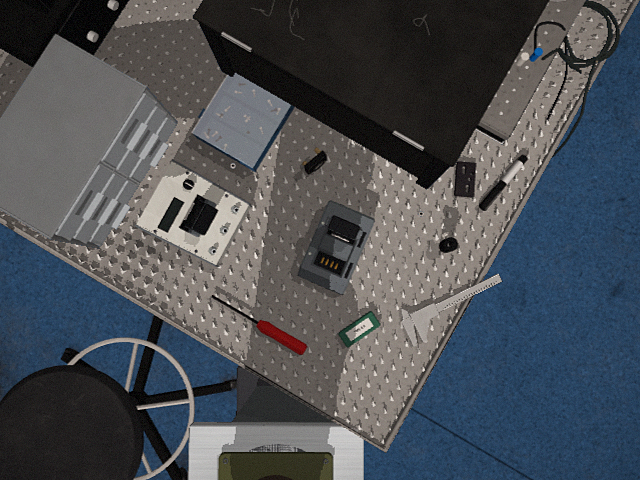

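Side view: preamp (295,212), charger (315,292) with the charged pack (331,262). Top view: preamp (195,215) with the spent pack (200,213), charger (337,248) with the pack at (343,231) and the free bay at (328,264). Zooming in.

```bash
cat > h.py <<'E'
import numpy as np, cv2, pickle
from scipy.spatial.transform import Rotation as R
cal=pickle.load(open('cal.pkl','rb'))
Kw=np.array([[425.84334271,0,321.92077693],[0,425.84334271,236.25646736],[0,0,1]])
HE=np.array([[5.84306655e-04,-9.48952968e-01,-3.15417061e-01,8.06114876e-02],[9.99999802e-01,4.81333494e-04,4.04365225e-04,3.77673995e-04],[-2.31902784e-04,-3.15417235e-01,9.48953062e-01,-1.81462555e-01],[0,0,0,1]])
def cam(n,st=None):
    if n=='wrist':
        T=np.eye(4);T[:3,:3]=R.from_quat(st[1]).as_matrix();T[:3,3]=st[0];T=T@HE
        return Kw,T[:3,3],T[:3,:3]
    c=cal[n];return np.array(c["intrinsics"]),np.array(c["origin"]),R.from_quat(c["rotation"]).as_matrix()
def proj(C,P):
    K,o,M=C;p=(np.atleast_2d(P)-o)@M@K.T;return p[:,:2]/p[:,2:]
def onz(C,uv,z):
    K,o,M=C;d=M@np.linalg.inv(K)@np.array([uv[0],uv[1],1.]);return o+d*(z-o[2])/d[2]
def tri(obs): # [(C,uv)...] -> point, ray misses (m)
    A=np.zeros((3,3));b=np.zeros(3);L=[]
    for C,uv in obs:
        K,o,M=C;d=M@np.linalg.inv(K)@np.array([uv[0],uv[1],1.]);d/=np.linalg.norm(d);Q=np.eye(3)-np.outer(d,d);A+=Q;b+=Q@o;L.append((Q,o))
    p=np.linalg.solve(A,b);return p,[np.linalg.norm(Q@(p-o)) for Q,o in L]
E
python3 - <<'E'
import cv2,numpy as np
t=cv2.imread('pics/top0.png');s=cv2.imread('pics/side0.png')
f=lambda im,x,y:cv2.resize(im[y:y+100,x:x+133],(400,300),interpolation=cv2.INTER_CUBIC)
cv2.imwrite('pics/m1.png',np.vstack([np.hstack([f(t,130,170),f(t,275,197)]),np.hstack([f(s,235,165),f(s,255,225)])]))
from h import *
for uv in[(200,213),(343,231),(328,264)]:print(onz(cam('top'),uv,0.1))
E
```

```text
[0.52552049 0.12776414 0.1       ]
[ 0.49602904 -0.11703282  0.1       ]
[ 0.43944161 -0.09167951  0.1       ]
```

View pics/m1.png

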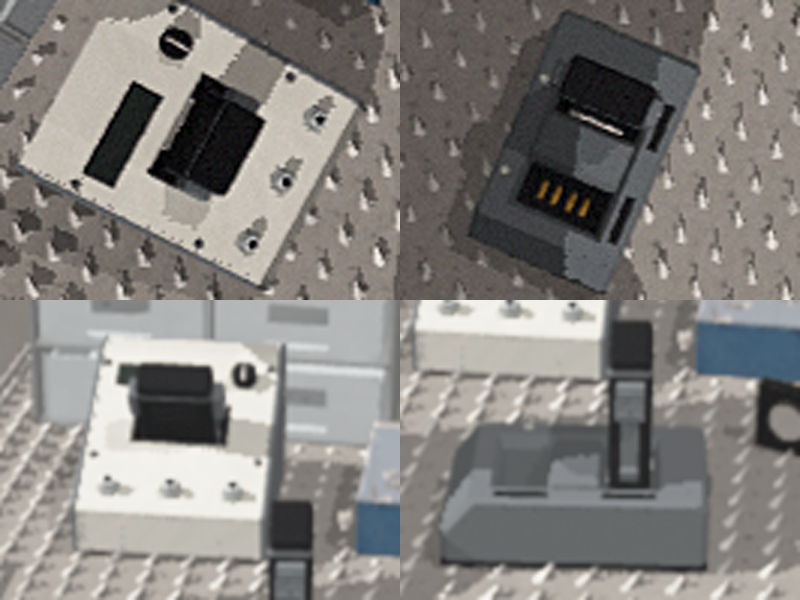

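Run:
```python
from h import *
T=cam('top');S=cam('side')
tt=lambda x,y,X,Y:(X+x/3.0075,Y+y/3)
pf=[onz(T,tt(358,103,130,170),.036),onz(T,tt(262,288,130,170),.036)]
print(pf,np.linalg.norm(pf[0]-pf[1]));d=pf[0]-pf[1];print('front dir',np.degrees(np.arctan2(d[1],d[0])))
# side view front top edge corners (78,515)?(265,520)
for uv in [(78,513),(265,519)]:print('side',onz(S,tt(uv[0],uv[1]-300,235,165),.036))
ch=[onz(T,tt(x-400,y,275,197),.046) for x,y in[(568,12),(700,68),(470,235)]]
ch.append(onz(T,tt(605-400,290,275,197),.0))
print(np.round(ch,4))
a=ch[0]-ch[2];print('charger',np.linalg.norm(a),np.degrees(np.arctan2(a[1],a[0])),np.linalg.norm(ch[0]-ch[1]))
```

```text
[array([0.55031017, 0.05253143, 0.036     ]), array([0.43763145, 0.10816303, 0.036     ])] 0.12566371079991143
front dir -26.27641877693076
side [0.43872537 0.10425689 0.036     ]
side [0.55175611 0.05278746 0.036     ]
[[ 0.5559 -0.0965  0.046 ]
 [ 0.5224 -0.1759  0.046 ]
 [ 0.4213 -0.0389  0.046 ]
 [ 0.3888 -0.1207  0.    ]]
charger 0.14639507431215565 -23.176517113896406 0.08620457736837223
```

```bash
cat >> h.py <<'E'
def go(pos,Rt,st=None):
    "print shift in present tool axes, then the turn"
    from bench import manip
    s=manip.read_state();M=R.from_quat(s["orientation"]).as_matrix()
    d=M.T@(np.array(pos)-s["ee_pos"]);r=R.from_matrix(M.T@Rt).as_rotvec()
    print('t',round(s["time_s"],2),'shift',np.round(d,4),'turn',np.round(r,4),'norms',np.linalg.norm(d).round(3),np.linalg.norm(r).round(3))
def frame(z,y):
    z=np.array(z,float)/np.linalg.norm(z);y=np.array(y,float);y-=z*(y@z);y/=np.linalg.norm(y);return np.column_stack([np.cross(y,z),y,z])
def preamp(yaw_x): # tool frame gripping a pack in the bay
    c,s=np.cos(yaw_x),np.sin(yaw_x);ax=np.array([-.5*c,-.5*s,.8660254]);return ax,frame(-ax,[s,-c,0])
E
python3 - <<'E'
from h import *
g=onz(cam('top'),(208,210),.118);ax,Rt=preamp(np.radians(63.7));print(g,ax)
go(g+ax*.11,Rt)
E
```

```text
[0.52834808 0.11065289 0.118     ] [-0.2215356  -0.44824322  0.8660254 ]
t 0.15 shift [-0.4585 -0.4314 -0.0204] turn [-0.4471  0.3901  1.6634] norms 0.63 1.766
```

```bash
echo '[[1,0,0,-0.06,0,0,0],[1,0,0,-0.06,0,0,0],[1,-0.0458,-0.0431,0,0,0,0],[1,-0.0458,-0.0431,0,0,0,0],[1,-0.0458,-0.0431,0,0,0,0],[1,-0.0458,-0.0431,0,0,0,0],[1,-0.0458,-0.0431,0,0,0,0],[1,-0.0458,-0.0431,0,0,0,0],[1,-0.0458,-0.0431,0,0,0,0],[1,-0.0458,-0.0431,0,0,0,0],[1,-0.0458,-0.0431,0,0,0,0],[1,-0.0458,-0.0431,0,0,0,0]]' | python3 nudge.py && echo '[[1,0,0,0,-0.0447,0.039,0.1663],[1,0,0,0,-0.0447,0.039,0.1663],[1,0,0,0,-0.0447,0.039,0.1663],[1,0,0,0,-0.0447,0.039,0.1663],[1,0,0,0,-0.0447,0.039,0.1663],[1,0,0,0,-0.0447,0.039,0.1663],[1,0,0,0,-0.0447,0.039,0.1663],[1,0,0,0,-0.0447,0.039,0.1663],[1,0,0,0,-0.0447,0.039,0.1663],[1,0,0,0,-0.0447,0.039,0.1663],[1,0,0,0,0,0,0]]' | python3 nudge.py
python3 - <<'E'
from h import *
from bench import manip
g=onz(cam('top'),(208,210),.118);ax,Rt=preamp(np.radians(63.7));
go(g+ax*.11,Rt); print(manip.read_state()["joint_positions"])
s=manip.read_state();c=manip.capture("wrist");cv2.imwrite('pics/w1.png',c["pixels"][:,:,::-1]);pickle.dump((s["ee_pos"],s["orientation"]),open('w1.pkl','wb'))
E
```

```text
time_s: 1.65
ee_pos: [0.5025, 0.0638, 0.3131]
orientation: [0.161, 0.987, 0.0, 0.0]
force: [0.3, 0.5, -0.2]
finger_gap: 1.003
grasp_force: 0.0
time_s: 3.02
ee_pos: [0.5012, 0.0656, 0.3125]
orientation: [0.82, 0.51, 0.22, -0.137]
force: [-0.1, 0.7, 0.5]
finger_gap: 0.999
grasp_force: 0.0
t 3.02 shift [-0.0519  0.0043  0.0846] turn [-0.0006 -0.0009  0.0012] norms 0.099 0.002
[-0.29519709 -0.40198668  1.99426066  0.51971155  1.47098775  0.13019284]
```

View pics/w1.png

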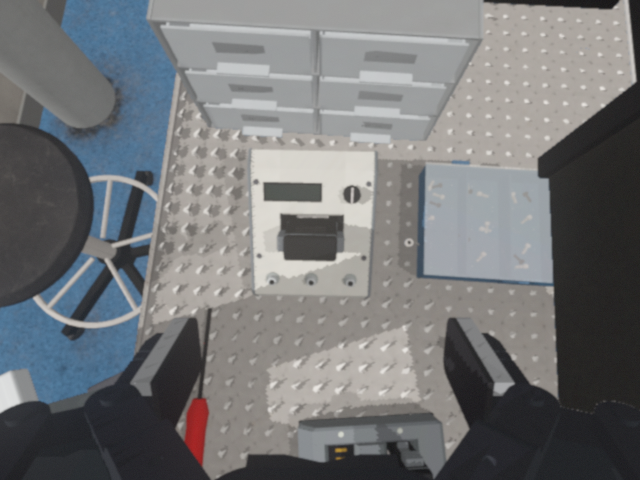

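The wrist view shows the preamp square to the tool, with its face at (252..376,150..297) and the spent pack at (311,240). Moving closer for two views.

```bash
echo '[[1,-0.026,0.02,0.03,0,0,0],[1,-0.026,0.02,0.03,0,0,0],[1,0,0,0,0,0,0],[1,0,0,0,0,0,0]]' | python3 nudge.py >/dev/null
cat > snap.py <<'E'
import sys;from h import *
from bench import manip
n=sys.argv[1];s=manip.read_state();c=manip.capture("wrist");cv2.imwrite(f'pics/{n}.png',c["pixels"][:,:,::-1]);pickle.dump((s["ee_pos"],s["orientation"]),open(n+'.pkl','wb'));print(s["time_s"],s["ee_pos"])
E
python3 snap.py w2;  echo '[[1,0,-0.035,0.0125,0,0,0],[1,0,-0.035,0.0125,0,0,0],[1,0,0,0,0,0,0],[1,0,0,0,0,0,0]]' | python3 nudge.py >/dev/null; python3 snap.py w3
python3 - <<'E'
import cv2,numpy as np
a=cv2.imread('pics/w2.png');b=cv2.imread('pics/w3.png')
from h import *
C=[cam('wrist',pickle.load(open(n+'.pkl','rb'))) for n in('w2','w3')]
g=onz(cam('top'),(208,210),.118)
o=[]
for c,im in zip(C,(a,b)):
    p=proj(c,g)[0].astype(int);x,y=p[0]-100,p[1]-150;x=max(x,0);y=max(y,0);print(p,(x,y));o.append(cv2.resize(im[y:y+300,x:x+200],(400,600),interpolation=cv2.INTER_CUBIC))
cv2.imwrite('pics/m2.png',np.hstack(o))
E
```

```text
3.575 [0.53178607 0.03508812 0.23667804]
4.125 [0.47511484 0.07687695 0.21585963]
[273 208] (np.int64(173), np.int64(58))
[366 217] (np.int64(266), np.int64(67))
```

View pics/m2.png

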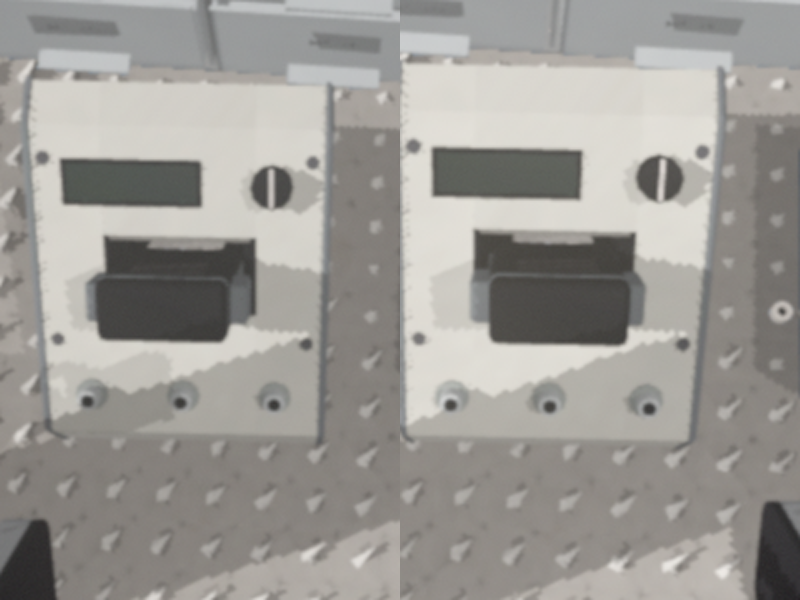

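The m2 crop shows the pack's outer end at (97..229,277..340) on the left and (489..630,275..345) on the right, with the slot's upper rim behind it at y≈238/233. Triangulating.

Run:
```python
from h import *
C=[cam('wrist',pickle.load(open(n+'.pkl','rb'))) for n in('w2','w3')]
A=lambda x,y:(173+x/2,58+y/2); B=lambda x,y:(266+(x-400)/2,67+y/2)
pts=dict(TL=((97,277),(489,275)),TR=((229,277),(630,275)),BL=((98,340),(490,344)),BR=((228,341),(629,345)),
 mL=((105,238),(474,233)),mR=((255,240),(635,234)),screwTL=((42,158),(413,146)),screwTR=((313,163),(702,152)),screwBL=((58,339),(419,338)),screwBR=((306,344),(683,344)),fL=((49,431),(408,437)),fR=((321,436),(690,442)))
P={}
for k,(a,b) in pts.items():
    P[k],e=tri([(C[0],A(*a)),(C[1],B(*b))]);print(k,P[k].round(4),np.round(e,4))
yw=lambda a,b:np.degrees(np.arctan2(*(P[b]-P[a])[1::-1]))
for a,b in(('TL','TR'),('BL','BR'),('mL','mR'),('screwTL','screwTR'),('screwBL','screwBR'),('fL','fR')):print(a,b,np.linalg.norm(P[a]-P[b]).round(4),yw(a,b).round(2))
c=(P['TL']+P['TR']+P['BL']+P['BR'])/4;print('end centre',c, 'thick',np.linalg.norm(P['TL']-P['BL']))
n=np.cross(P['screwTR']-P['screwBL'],P['screwTL']-P['screwBR']);n/=np.linalg.norm(n);print('face normal',n,'tilt',np.degrees(np.arccos(abs(n[2]))))
for nm in('top','side'):print(nm,'proj of corners',proj(cam(nm),np.array([P[k] for k in('TL','TR','BL','BR','fL','fR')])).round(1).tolist())
yaw=np.radians(np.mean([yw('screwTL','screwTR'),yw('screwBL','screwBR'),yw('fL','fR')])+90)
ax,Rt=preamp(yaw);print('yaw',np.degrees(yaw),'grip',c-ax*.025,'origin',c-ax*.118)
```

```text
TL [0.4963 0.1364 0.1197] [0.0001 0.0001]
TR [0.5419 0.1144 0.1185] [0.0001 0.0001]
BL [0.4861 0.1147 0.1148] [0.0001 0.0001]
BR [0.5308 0.0926 0.1137] [0.0001 0.0001]
mL [0.503  0.1662 0.0796] [0.0002 0.0002]
mR [0.5614 0.1359 0.0819] [0. 0.]
screwTL [0.4946 0.2026 0.0992] [0.0002 0.0002]
screwTR [0.5964 0.1504 0.0984] [0.0001 0.0001]
screwBL [0.4639 0.1407 0.0589] [0.0002 0.0002]
screwBR [0.5632 0.089  0.0598] [0. 0.]
fL [0.4415 0.1064 0.0473] [0.0001 0.0001]
fR [0.5528 0.0511 0.0313] [0.0003 0.0003]
TL TR 0.0506 -25.74
BL BR 0.0499 -26.33
mL mR 0.0658 -27.43
screwTL screwTR 0.1144 -27.14
screwBL screwBR 0.112 -27.5
fL fR 0.1253 -26.47
end centre [0.51379085 0.11451701 0.1166919 ] thick 0.0244442008209491
face normal [-0.2269235  -0.43844258  0.86964005] tilt 29.583161621941084
top proj of corners [[192.0, 228.7], [205.9, 201.9], [205.4, 235.2], [219.2, 209.0], [217.0, 263.6], [250.2, 203.4]]
side proj of corners [[282.6, 187.6], [307.7, 189.0], [281.1, 194.4], [306.2, 195.9], [261.8, 230.2], [323.9, 240.4]]
yaw 62.96046669798004 grip [0.51947341 0.12565067 0.09504127] origin [0.54061255 0.1670679  0.01450091]
```

Run:
```python
from h import *
c=np.array([0.51379,0.11452,0.11669]);ax,Rt=preamp(np.radians(63.2));go(c-ax*(.025+.019-.003),Rt)
```

```text
t 4.17 shift [-0.0057  0.0175  0.1523] turn [-0.0015 -0.0022  0.0099] norms 0.153 0.01
```

```bash
echo '[[1,-0.0057,0.0175,0.03,0,0,0.01],[1,0,0,0.03,0,0,0],[1,0,0,0.03,0,0,0],[1,0,0,0.03,0,0,0],[1,0,0,0.0323,0,0,0],[1,0,0,0,0,0,0],[1,0,0,0,0,0,0]]' | python3 nudge.py 60
python3 - <<'E'
from h import *
c=np.array([0.51379,0.11452,0.11669]);ax,Rt=preamp(np.radians(63.2));go(c-ax*(.025+.019-.003),Rt)
E
python3 snap.py w4
```

```text
time_s: 5.05
ee_pos: [0.5226, 0.1327, 0.0803]
orientation: [0.823, 0.506, 0.22, -0.138]
force: [-1.0, -0.5, -0.3]
finger_gap: 0.999
grasp_force: 0.0
t 5.05 shift [ 0.0007  0.0003 -0.0006] turn [-0.003  -0.0021 -0.0016] norms 0.001 0.004
5.05 [0.52261519 0.13273283 0.08028979]
```

View pics/w4.png

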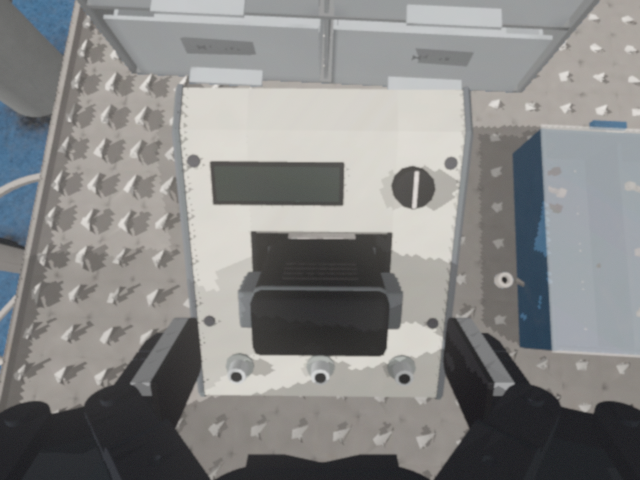

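The spent pack (end at 252..388,288..355) sits centred between the fingers (198 and 448), its buttons at v≈300, where the grasp point projects (296). Pinching.

```bash
echo '[[0.0,0,0,0,0,0,0],[0,0,0,0,0,0,0],[0,0,0,0,0,0,0],[0,0,0,0,0,0,0],[0,0,0,0,0,0,0],[0,0,0,0,0,0,0]]' | python3 nudge.py 60; python3 snap.py w5
python3 - <<'E'
import cv2,numpy as np
from bench import manip
s=manip.capture("side")["pixels"][:,:,::-1]; w=cv2.imread('pics/w5.png')
cv2.imwrite('pics/m3.png',np.vstack([cv2.resize(s[130:255,210:410],(480,300),interpolation=cv2.INTER_CUBIC),cv2.resize(w[200:450,120:520],(480,300))]))
E
```

```text
time_s: 5.85
ee_pos: [0.5219, 0.1328, 0.0805]
orientation: [0.823, 0.506, 0.22, -0.138]
force: [-3.3, -3.3, 6.1]
finger_gap: 0.559
grasp_force: 61.3
5.85 [0.52192971 0.13277179 0.08049801]
```

View pics/m3.png

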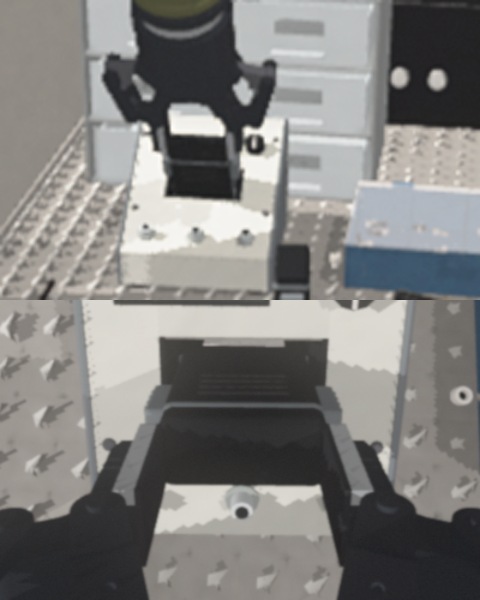

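The fingers hold the pack by its buttons (side view about (200,165)); the gap matches flush buttons. Drawing it out.

```bash
echo '[[0,0,0,-0.005,0,0,0],[0,0,0,-0.005,0,0,0],[0,0,0,0,0,0,0]]' | python3 nudge.py; echo '[[0,0,0,-0.015,0,0,0],[0,0,0,-0.015,0,0,0],[0,0,0,-0.015,0,0,0],[0,0,0,-0.015,0,0,0],[0,0,0,-0.02,0,0,0],[0,0,0,-0.02,0,0,0],[0,0,0,-0.02,0,0,0],[0,0,0,-0.02,0,0,0],[0,0,0,0,0,0,0]]' | python3 nudge.py
python3 - <<'E'
from h import *
from bench import manip
s=manip.read_state();C=cam('wrist',(s["ee_pos"],s["orientation"]))
M=R.from_quat(s["orientation"]).as_matrix()
for b in(.118,.0):
  print(proj(C,s["ee_pos"]+M@np.array([0,0,-.019-.025-.003+0*b])))
E
```

```text
time_s: 6.32
ee_pos: [0.5177, 0.1301, 0.0816]
orientation: [0.824, 0.503, 0.22, -0.139]
force: [27.2, 20.5, -38.4]
finger_gap: 0.548
grasp_force: 74.5
time_s: 7.45
ee_pos: [0.4892, 0.0647, 0.2117]
orientation: [0.823, 0.506, 0.222, -0.136]
force: [1.1, 0.7, 0.0]
finger_gap: -0.001
grasp_force: 0.0
[[320.65191886 331.10823172]]
[[320.65191886 331.10823172]]
```

```bash
python3 snap.py w6
python3 - <<'E'
from h import *
from bench import manip
f=lambda im,x,y,w=200,h=150:cv2.resize(im[y:y+h,x:x+w],(400,300),interpolation=cv2.INTER_CUBIC)
w5=cv2.imread('pics/w5.png');w6=cv2.imread('pics/w6.png')
st=pickle.load(open('w6.pkl','rb'));C=cam('wrist',st);M=R.from_quat(st[1]).as_matrix()
for b in(0,.019,.04):
    p=proj(C,st[0]+M@[0,0,-b])[0];print(b,p);cv2.circle(w6,tuple(int(round(v)) for v in p),1,(0,0,255),-1)
s=manip.capture("side")["pixels"][:,:,::-1].copy();S=cam('side')
for b in(0,.019): print('side',proj(S,st[0]+M@[0,0,-b])[0]); cv2.circle(s,tuple(int(round(v)) for v in proj(S,st[0]+M@[0,0,-b])[0]),0,(0,0,255),-1)
cv2.imwrite('pics/m4.png',np.vstack([np.hstack([f(w5,180,260),f(w6,220,240)]),np.hstack([f(s,220,100),f(w6,0,0,640,480)])]))
E
```

```text
7.45 [0.48919911 0.06467749 0.21165564]
0 [320.91479293 277.75770899]
0.019 [320.8242468  296.13412444]
0.04 [320.70037789 321.27342944]
side [290.06926045 155.13903137]
side [289.19602951 148.17861036]
```

View pics/m4.png

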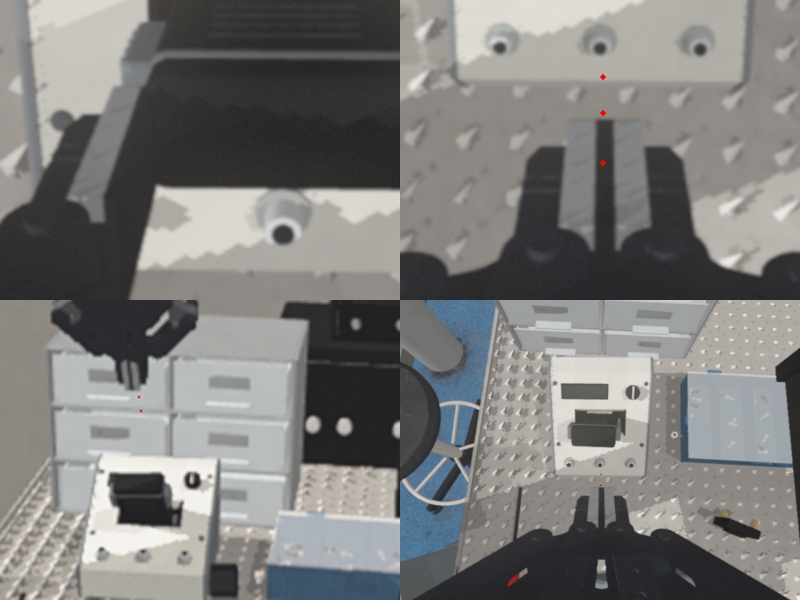

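The shut fingertips sit well short of the reported TCP in both views: wrist tip edge v≈300 against 278 for the TCP, side tip (286.5,144) against (290,155). So the fingers only caught the pack's end. Measuring that offset.

Run:
```python
from h import *
from scipy.optimize import least_squares
st=pickle.load(open('w6.pkl','rb'));C=cam('wrist',st);S=cam('side');M=R.from_quat(st[1]).as_matrix()
P=lambda x,y,b:st[0]+M@np.array([x,y,-b])
def f(q):
    x,y,b=q
    return np.r_[proj(C,P(x+.011,y,b))[0]-[322.5,300],(proj(S,P(x-.011,y,b))[0]-[286.5,144])*1]
r=least_squares(f,[0,0,.03]);print(r.x,r.fun)
for b in(.0,.02,.03,.04,.05):
    print(b,proj(C,P(.011,0,b))[0],proj(C,P(-.011,0,b))[0],proj(S,P(-.011,0,b))[0],proj(S,P(.011,0,b))[0], 'finger width px if 22mm', 425*.022/(.194-.949*b))
s5=pickle.load(open('w5.pkl','rb'));C5=cam('wrist',s5);ax,_=preamp(np.radians(63.2));c=np.array([0.51379,0.11452,0.11669])
y=np.cross([0,0,1],[np.cos(np.radians(63.2)),np.sin(np.radians(63.2)),0])
xx=np.cross(y,ax)
print('w5 end corners',proj(C5,[c-y*.025+xx*.012,c+y*.025+xx*.012,c-y*.025-xx*.012]))
```

```text
[-0.00060867  0.00057871  0.04307354] [-0.22431388  0.03429109  1.11203213 -0.03017511]
0.0 [320.91091308 255.60455709] [320.91853889 299.14642361] [289.37880984 159.70838162] [290.75238214 150.61818345] finger width px if 22mm 48.19587628865979
0.02 [320.81277694 273.03593904] [320.82493676 320.45129336] [288.4433898  152.40577874] [289.84775003 143.25721357] finger width px if 22mm 53.42246600388527
0.03 [320.75527794 283.24917007] [320.77041753 332.86046761] [287.96490515 148.67036223] [289.38512709 139.49286176] finger width px if 22mm 56.485229263577594
0.04 [320.69079244 294.70337574] [320.70955562 346.71330259] [287.47901505 144.87713322] [288.91542253 135.67088697] finger width px if 22mm 59.92053319661625
0.05 [320.6179647  307.63936589] [320.64117585 362.27728718] [286.98554626 141.0247391 ] [288.43847249 131.7899559 ] finger width px if 22mm 63.80075059706584
w5 end corners [[391.93138624 291.6679331 ]
 [253.9986705  291.527386  ]
 [388.69617628 349.06007621]]
```

The tip is about 32–43 mm short of the reported TCP, straight along the axis. I'll go 40 mm deeper than before (offset 37 mm) and test with a gentle pull.

```bash
python3 - <<'E'
from h import *
c=np.array([0.51379,0.11452,0.11669]);ax,Rt=preamp(np.radians(63.2));go(c-ax*(.025+.019+.037),Rt)
E
echo '[[1,0,0,0,0,0,0],[1,0,0,0,0,0,0],[1,0,0,0,0,0,0],[1,0,0,0,0,0,0],[1,0,0,0,0,0,0],[1,0,0,0,0,0,0],[1,0,0,0,0,0,0]]' | python3 nudge.py
```

```text
t 7.55 shift [0.0014 0.0015 0.1887] turn [-0.0034 -0.0016 -0.0021] norms 0.189 0.004
time_s: 8.43
ee_pos: [0.488, 0.0658, 0.2087]
orientation: [0.823, 0.506, 0.22, -0.138]
force: [-0.2, -0.3, 0.5]
finger_gap: 0.998
grasp_force: 0.0
```

```bash
echo '[[1,0.001,0.001,0.05,0,0,0],[1,0,0,0.05,0,0,0],[1,0,0,0.04,0,0,0],[1,0,0,0.015,0,0,0],[1,0,0,0.015,0,0,0],[1,0,0,0.015,0,0,0],[1,0,0,0,0,0,0]]' | python3 nudge.py
python3 - <<'E'
from h import *
c=np.array([0.51379,0.11452,0.11669]);ax,Rt=preamp(np.radians(63.2));go(c-ax*(.025+.019+.037),Rt)
E
```

```text
time_s: 9.3
ee_pos: [0.5302, 0.1495, 0.0487]
orientation: [0.823, 0.506, 0.219, -0.138]
force: [0.4, -0.3, 0.0]
finger_gap: 0.999
grasp_force: 0.0
t 9.3 shift [0.0006 0.0011 0.0028] turn [-0.0055 -0.0012 -0.0023] norms 0.003 0.006
```

```bash
echo '[[0,0,0.001,0.002,0,0,0],[0,0,0,0,0,0,0],[0,0,0,0,0,0,0],[0,0,0,0,0,0,0],[0,0,0,0,0,0,0],[0,0,0,0,0,0,0]]' | python3 nudge.py 60; python3 snap.py w7
python3 - <<'E'
from h import *
from bench import manip
f=lambda im,x,y,w=200,h=150:cv2.resize(im[y:y+h,x:x+w],(400,300),interpolation=cv2.INTER_CUBIC)
w=cv2.imread('pics/w7.png')
s=manip.capture("side")["pixels"][:,:,::-1].copy()
cv2.imwrite('pics/m5.png',np.hstack([f(w,220,250),f(s,220,120)]))
E
```

```text
time_s: 10.05
ee_pos: [0.5325, 0.1494, 0.0491]
orientation: [0.823, 0.506, 0.221, -0.138]
force: [-4.4, -2.7, 5.8]
finger_gap: 0.579
grasp_force: 61.2
10.05 [0.53253537 0.14937608 0.04906261]
```

```bash
echo '[[0,0,0,-0.004,0,0,0],[0,0,0,-0.003,0,0,0],[0,0,0,0,0,0,0]]' | python3 nudge.py
```

```text
time_s: 10.52
ee_pos: [0.5304, 0.1465, 0.0539]
orientation: [0.823, 0.506, 0.22, -0.138]
force: [0.8, 1.4, -0.7]
finger_gap: 0.578
grasp_force: 62.5
```

Free this time: about 2 N over 6 mm. Drawing it fully out.

```bash
echo '[[0,0,0,-0.012,0,0,0],[0,0,0,-0.015,0,0,0],[0,0,0,-0.015,0,0,0],[0,0,0,-0.015,0,0,0],[0,0,0,-0.02,0,0,0],[0,0,0,-0.03,0,0,0],[0,0,0,-0.03,0,0,0],[0,0,0,-0.02,0,0,0],[0,0,0,0,0,0,0]]' | python3 nudge.py; python3 snap.py w8
python3 - <<'E'
from h import *
from bench import manip
f=lambda im,x,y,w=200,h=150:cv2.resize(im[y:y+h,x:x+w],(400,300),interpolation=cv2.INTER_CUBIC)
w=cv2.imread('pics/w8.png')
s=manip.capture("side")["pixels"][:,:,::-1].copy();t=manip.capture("top")["pixels"][:,:,::-1].copy()
cv2.imwrite('pics/side8.png',s);cv2.imwrite('pics/top8.png',t)
cv2.imwrite('pics/m6.png',np.vstack([np.hstack([f(w,200,200,240,180),f(s,230,80,240,180)]),np.hstack([f(w,0,0,640,480),f(w,240,380,160,100)])]))
E
```

```text
time_s: 11.65
ee_pos: [0.4963, 0.0748, 0.1916]
orientation: [0.823, 0.505, 0.221, -0.136]
force: [1.5, -0.3, -3.2]
finger_gap: 0.577
grasp_force: 63.6
11.65 [0.49629315 0.07483542 0.19164956]
```

View pics/m6.png

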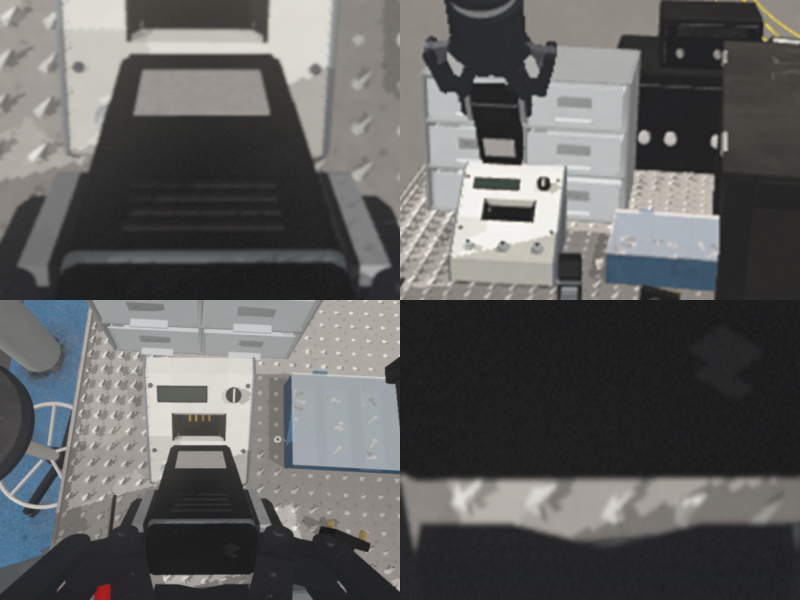

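The pack is out and centred in the fingers, its lower end about 39 mm beyond the reported TCP. Next I turn it upright and go over the charger's near bay, looking from there.

Run:
```python
from h import *
a=np.radians(66.8);go([.444,-.0956,.25],frame([0,0,-1],[np.cos(a),np.sin(a),0]))
```

```text
t 11.8 shift [-0.1215  0.0317 -0.1418] turn [ 0.4226 -0.4066 -1.5935] norms 0.189 1.698
```

```bash
echo '[[0,-0.0304,0.0079,-0.0355,0,0,0],[0,-0.0304,0.0079,-0.0355,0,0,0],[0,-0.0304,0.0079,-0.0355,0,0,0],[0,-0.0304,0.0079,-0.0355,0,0,0],[0,0,0,0,0.0423,-0.0407,-0.1594],[0,0,0,0,0.0423,-0.0407,-0.1594],[0,0,0,0,0.0423,-0.0407,-0.1594],[0,0,0,0,0.0423,-0.0407,-0.1594],[0,0,0,0,0.0423,-0.0407,-0.1594]]' | python3 nudge.py >/dev/null;  echo '[[0,0,0,0,0.0423,-0.0407,-0.1594],[0,0,0,0,0.0423,-0.0407,-0.1594],[0,0,0,0,0.0423,-0.0407,-0.1594],[0,0,0,0,0.0423,-0.0407,-0.1594],[0,0,0,0,0.0423,-0.0407,-0.1594],[0,0,0,0,0,0,0],[0,0,0,0,0,0,0]]' | python3 nudge.py
python3 - <<'E'
from h import *
a=np.radians(66.8);go([.444,-.0956,.25],frame([0,0,-1],[np.cos(a),np.sin(a),0]))
E
python3 snap.py w9
echo '[[0,0,-0.035,0,0,0,0],[0,0,0,0.01,0,0,0],[0,0,0,0,0,0,0],[0,0,0,0,0,0,0]]' | python3 nudge.py; python3 snap.py w10
```

```text
time_s: 13.8
ee_pos: [0.4442, -0.0955, 0.2503]
orientation: [0.202, 0.979, 0.0, -0.0]
force: [0.2, 0.4, -2.2]
finger_gap: 0.582
grasp_force: 64.3
t 13.8 shift [ 0.0002 -0.0002  0.0003] turn [ 0.0008 -0.0003 -0.0014] norms 0.0 0.002
13.8 [ 0.44422    -0.09549799  0.25028038]
time_s: 14.35
ee_pos: [0.4307, -0.1277, 0.2409]
orientation: [0.201, 0.98, 0.0, 0.001]
force: [0.3, -0.3, -3.0]
finger_gap: 0.578
grasp_force: 64.9
14.35 [ 0.43072093 -0.12765234  0.24087996]
```

Run:
```python
from h import *
o=[]
for n in('w9','w10'):
    im=cv2.imread(f'pics/{n}.png');C=cam('wrist',pickle.load(open(n+'.pkl','rb')));p=proj(C,[.444,-.0956,.046])[0].round().astype(int)
    x=p[0]-100;y=max(0,p[1]-190);print(n,p,x,y)
    t=cv2.resize(im[y:y+300,x:x+200],(400,600),interpolation=cv2.INTER_CUBIC)
    t=cv2.convertScaleAbs(t,alpha=1.7)
    for k in range(0,600,50):cv2.line(t,(0,k),(8,k),(0,0,255),1)
    for k in range(0,400,50):cv2.line(t,(k,0),(k,8),(0,0,255),1)
    o.append(t)
cv2.imwrite('pics/m7.png',np.hstack(o))
```

```text
w9 [321 187] 221 0
w10 [360 189] 260 0
```

View pics/m7.png

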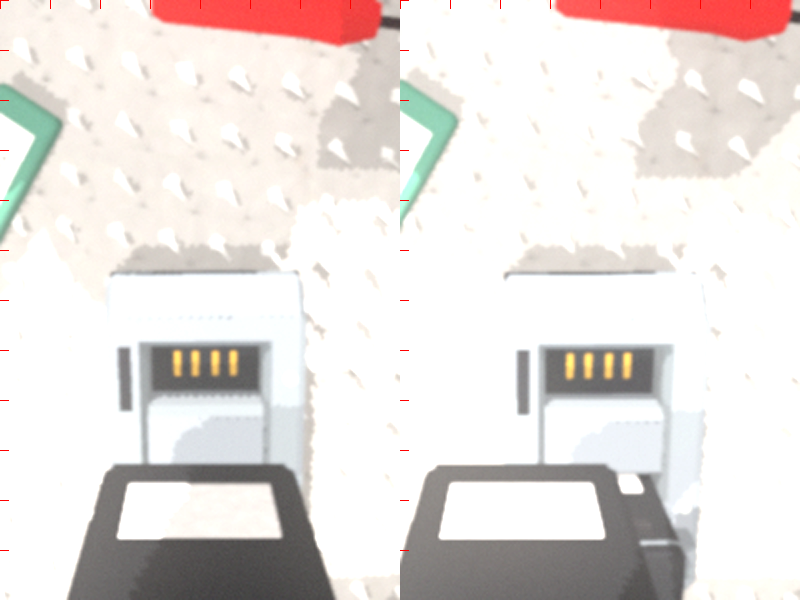

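The near bay's floor corners are at (151..260,395) and (546..654,397), its near rim at (138..273,341) and (538..673,345), and the charger's near foot edge at (110..298,272) and (505,272). Fitting the bay's pose.

```bash
cat > fit.py <<'E'
from h import *
from scipy.optimize import least_squares
O=[]
c=cam('wrist',pickle.load(open('w9.pkl','rb')))
for uv,p in {(151,395):(.014,-.027,.008),(260,395):(.014,.027,.008),(138,341):(-.0175,-.0305,.046),(273,341):(-.0175,.0305,.046),(110,271):(-.045,-.046,0),(298,271):(-.045,.046,0)}.items():O.append((c,(221+uv[0]/2,uv[1]/2),p))
c=cam('wrist',pickle.load(open('w10.pkl','rb')))
for uv,p in {(546,397):(.014,-.027,.008),(654,397):(.014,.027,.008),(538,345):(-.0175,-.0305,.046),(673,345):(-.0175,.0305,.046),(505,272):(-.045,-.046,0)}.items():O.append((c,(260+(uv[0]-400)/2,uv[1]/2),p))
def W(q,p,z=0):
    a=q[2];return np.array([q[0]+np.cos(a)*p[0]-np.sin(a)*p[1],q[1]+np.sin(a)*p[0]+np.cos(a)*p[1],p[2]+z])
def f(q):return np.concatenate([proj(C,W(q,p,q[3]))[0]-uv for C,uv,p in O])
r=least_squares(f,[.444,-.0956,-.4,0],loss='soft_l1')
if __name__=='__main__':
    print(r.x,np.degrees(r.x[2]));print(f(r.x).reshape(-1,2).round(1).tolist())
    T=cam('top');print('top: charger top corners',[proj(T,W(r.x,(x,y,.046)))[0].round(1).tolist() for x in(-.045,.105) for y in(-.046,.046)])
    a=r.x[2]+np.pi/2
    go([r.x[0],r.x[1],.2],frame([0,0,-1],[np.cos(a),np.sin(a),0]))
E
python3 fit.py
```

```text
[ 0.44718087 -0.09414639 -0.4003979   0.00523414] -22.94110992715774
[[0.3, -1.0], [-0.4, -1.3], [-0.3, 1.2], [0.3, 0.9], [0.4, 0.3], [0.4, -0.3], [-1.2, -0.4], [-0.3, -0.6], [-0.1, 0.5], [2.1, 0.2], [-0.5, 0.0]]
top: charger top corners [[343.0, 294.4], [295.7, 274.0], [375.6, 217.7], [328.8, 197.7]]
t 14.4 shift [-0.0018  0.0372  0.0412] turn [ 0.0004  0.0014 -0.0037] norms 0.056 0.004
```

Run:
```python
from fit import *
r0=least_squares(lambda q:f([*q,0]),[.444,-.0956,-.4],loss='soft_l1');print(r0.x,np.degrees(r0.x[2]),f([*r0.x,0]).reshape(-1,2).round(1).tolist())
T=cam('top');print([onz(T,(275+(x-400)/3.0075,197+y/3),.046)[:2].round(4) for x,y in((535,160),(618,190))],[W(r0.x,(-.0175,s*.0305,.046)).round(4) for s in(1,-1)],[W(r0.x,(.0175,s*.0305,.046)).round(4) for s in(1,-1)])
```

```text
[ 0.44795797 -0.09433581 -0.40026743] -22.933634636727913 [[0.7, -1.4], [-0.7, -1.7], [0.3, 1.1], [-0.1, 0.7], [1.1, 0.6], [-0.1, 0.1], [-1.2, -0.8], [-1.0, -1.0], [-0.1, 0.3], [1.2, 0.1], [-0.3, 0.4]]
[array([ 0.4663, -0.0772]), array([ 0.4486, -0.1269])] [array([ 0.4437, -0.0594,  0.046 ]), array([ 0.42  , -0.1156,  0.046 ])] [array([ 0.476 , -0.0731,  0.046 ]), array([ 0.4522, -0.1292,  0.046 ])]
```

```bash
echo '[[0,-0.0022,0.0372,0.0,0,0,-0.004],[0,0,0,0.04,0,0,0],[0,0,0,0.04,0,0,0],[0,0,0,0.04,0,0,0],[0,0,0,0,0,0,0]]' | python3 nudge.py
python3 - <<'E'
from h import *
a=np.radians(90-22.93);go([.4475,-.0943,.047],frame([0,0,-1],[np.cos(a),np.sin(a),0]))
E
echo '[[0,0,0,0.015,0,0,0],[0,0,0,0.012,0,0,0],[0,0,0,0.008,0,0,0],[0,0,0,0.008,0,0,0],[0,0,0,0,0,0,0]]' | python3 nudge.py
```

```text
time_s: 15.02
ee_pos: [0.4448, -0.0934, 0.1177]
orientation: [0.199, 0.98, 0.0, -0.003]
force: [-0.5, 0.1, -2.9]
finger_gap: 0.578
grasp_force: 64.7
t 15.03 shift [-0.0033  0.0002  0.0707] turn [-0.0003 -0.0063  0.0004] norms 0.071 0.006
time_s: 15.65
ee_pos: [0.447, -0.0946, 0.0774]
orientation: [0.199, 0.98, -0.0, 0.0]
force: [0.0, 0.6, -2.4]
finger_gap: 0.576
grasp_force: 65.0
```

```bash
echo '[[0,0,0,0.006,0,0,0],[0,0,0,0.006,0,0,0],[0,0,0,0.006,0,0,0],[0,0,0,0,0,0,0]]' | python3 nudge.py; echo '[[0,0,0,0.004,0,0,0],[0,0,0,0.004,0,0,0],[0,0,0,0,0,0,0]]' | python3 nudge.py
```

```text
time_s: 16.15
ee_pos: [0.4469, -0.0946, 0.0593]
orientation: [0.199, 0.98, -0.0, -0.0]
force: [-0.2, -0.3, -3.0]
finger_gap: 0.579
grasp_force: 65.0
time_s: 16.52
ee_pos: [0.4472, -0.0947, 0.0516]
orientation: [0.199, 0.98, -0.0, 0.0]
force: [-0.3, -0.0, -2.9]
finger_gap: 0.583
grasp_force: 65.0
```

```bash
echo '[[0,0,0,0.002,0,0,0],[0,0,0,0.002,0,0,0],[0,0,0,0,0,0,0]]' | python3 nudge.py; echo '[[0,0,0,0.0015,0,0,0],[0,0,0,0.0015,0,0,0],[0,0,0,0,0,0,0]]' | python3 nudge.py
```

```text
time_s: 16.9
ee_pos: [0.4474, -0.0947, 0.0479]
orientation: [0.199, 0.98, -0.0, 0.001]
force: [0.5, -0.4, -2.6]
finger_gap: 0.576
grasp_force: 65.0
time_s: 17.27
ee_pos: [0.4474, -0.0947, 0.0449]
orientation: [0.199, 0.98, -0.0, 0.001]
force: [0.8, 0.2, -3.2]
finger_gap: 0.577
grasp_force: 65.0
```

```bash
echo '[[0,0,0,0.0015,0,0,0],[0,0,0,0.0015,0,0,0],[0,0,0,0,0,0,0]]' | python3 nudge.py; echo '[[0,0,0,0.0015,0,0,0],[0,0,0,0.0015,0,0,0],[0,0,0,0,0,0,0]]' | python3 nudge.py
```

```text
time_s: 17.65
ee_pos: [0.4478, -0.0949, 0.0426]
orientation: [0.199, 0.98, -0.0, 0.001]
force: [-0.7, -0.4, 1.6]
finger_gap: 0.578
grasp_force: 65.4
time_s: 18.02
ee_pos: [0.4486, -0.0953, 0.0424]
orientation: [0.199, 0.98, -0.0, 0.001]
force: [-8.3, 0.4, 16.2]
finger_gap: 0.576
grasp_force: 67.1
```

Floor contact at TCP z ≈ 0.0427. The pack is home, so I let go and withdraw.

```bash
echo '[[0,0,0,-0.002,0,0,0],[1,0,0,0,0,0,0],[1,0,0,0,0,0,0],[1,0,0,0,0,0,0],[1,0,0,0,0,0,0],[1,0,0,0,0,0,0],[1,0,0,0,0,0,0],[1,0,0,0,0,0,0]]' | python3 nudge.py; echo '[[1,0,0,-0.03,0,0,0],[1,0,0,-0.03,0,0,0],[1,0,0,-0.03,0,0,0],[1,0,0,-0.03,0,0,0],[1,0,0,0,0,0,0]]' | python3 nudge.py
python3 - <<'E'
from h import *
from bench import manip
for n in("side","top"):
    cv2.imwrite(f'pics/{n}11.png',manip.capture(n)["pixels"][:,:,::-1])
q=(.4475,-.0943,-.4003);u=np.array([np.cos(q[2]),np.sin(q[2])]);fb=np.array(q[:2])+.06*u;print('far bay',fb)
a=np.radians(90-22.93);go([fb[0],fb[1],.043],frame([0,0,-1],[np.cos(a),np.sin(a),0]))
# check both packs in the side view: dark outer-end blobs
S=cam('side');sd=cv2.imread('pics/side11.png')
for p in ((.4475,-.0943),fb):
    v=np.array([-np.sin(q[2]),np.cos(q[2])]);
    print('pred outer end corners side',[proj(S,[p[0]+sx*.012*u[0]+sy*.025*v[0],p[1]+sx*.012*u[1]+sy*.025*v[1],.126])[0].round(1).tolist() for sx in(-1,1) for sy in(-1,1)])
for row in (236,245,255,262):print(row,sd[row,270:350].mean(1).astype(int).tolist())
E
```

```text
time_s: 19.02
ee_pos: [0.4476, -0.0948, 0.0411]
orientation: [0.199, 0.98, -0.0, 0.001]
force: [0.1, 0.0, -0.9]
finger_gap: 0.999
grasp_force: 0.0
time_s: 19.65
ee_pos: [0.4493, -0.0953, 0.1641]
orientation: [0.199, 0.98, -0.0, 0.004]
force: [-0.6, -0.0, 0.3]
finger_gap: 1.0
grasp_force: 0.0
far bay [ 0.50275665 -0.11768168]
t 19.75 shift [-0.0601  0.0004  0.1176] turn [ 0.0001  0.0011 -0.0002] norms 0.132 0.001
pred outer end corners side [[289.5, 243.2], [291.7, 229.8], [304.3, 243.5], [305.8, 230.1]]
pred outer end corners side [[326.4, 243.9], [327.0, 230.5], [341.2, 244.2], [341.1, 230.8]]
236 [167, 163, 164, 164, 166, 168, 171, 172, 169, 169, 168, 171, 173, 170, 171, 174, 175, 136, 78, 49, 47, 48, 48, 47, 48, 48, 47, 48, 46, 45, 41, 48, 115, 172, 188, 188, 188, 188, 189, 189, 190, 190, 190, 190, 191, 191, 191, 191, 191, 192, 190, 161, 124, 102, 80, 56, 47, 47, 48, 49, 48, 48, 48, 47, 49, 48, 47, 43, 51, 110, 130, 131, 131, 132, 130, 114, 110, 164, 203, 200]
245 [168, 169, 168, 168, 168, 168, 167, 167, 167, 167, 166, 166, 167, 167, 169, 167, 114, 51, 38, 40, 41, 40, 40, 40, 40, 
[... 333 characters left out ...]
4, 97, 61, 91, 111, 112, 113, 114, 114, 112, 110, 113, 104, 74, 45, 35, 42, 76, 119, 132, 131, 132, 146, 157, 142, 121, 124, 130, 132, 132, 132, 132, 130, 131, 149, 174, 167, 134, 104, 69, 48, 78, 112, 124, 125, 124, 123, 120, 119, 121, 114, 80, 43, 50, 110, 130, 129, 129, 128, 131, 146, 166, 160, 135, 124]
262 [121, 127, 129, 130, 130, 130, 129, 130, 136, 154, 160, 142, 121, 123, 128, 125, 102, 63, 76, 102, 107, 106, 109, 106, 104, 104, 104, 105, 81, 51, 36, 35, 58, 113, 130, 133, 142, 142, 131, 128, 130, 132, 130, 129, 129, 129, 129, 130, 138, 139, 149, 134, 126, 128, 89, 54, 94, 116, 120, 119, 114, 106, 113, 119, 118, 108, 72, 42, 73, 117, 132, 131, 137, 164, 187, 179, 149, 131, 129, 131]
```

Side view, row 245: spent pack at u 286–302, charged at 324–339. Their 37.4 px spacing matches the 36.9 predicted for 60 mm, so the spent pack stands in its bay. Now the charged pack.

```bash
python3 - <<'E'
import cv2
s=cv2.imread('pics/side11.png').mean(2).astype(int)
print(s[222:300:1,295].tolist());print(s[222:300,331].tolist())
E
echo '[[1,-0.03,0.0002,0,0,0,0],[1,-0.0301,0.0002,0,0,0,0],[1,0,0,0.03,0,0,0],[1,0,0,0.03,0,0,0],[1,0,0,0.03,0,0,0],[1,0,0,0.0276,0,0,0],[1,0,0,0,0,0,0],[1,0,0,0,0,0,0]]' | python3 nudge.py
python3 - <<'E'
from h import *
a=np.radians(90-22.93);go([.50276,-.11768,.043],frame([0,0,-1],[np.cos(a),np.sin(a),0]))
E
```

```text
[241, 234, 211, 191, 182, 170, 166, 175, 158, 98, 48, 41, 45, 48, 48, 49, 48, 48, 48, 48, 48, 48, 47, 40, 39, 57, 91, 94, 69, 111, 144, 133, 113, 110, 109, 108, 106, 107, 107, 100, 104, 102, 93, 90, 91, 95, 101, 104, 105, 106, 107, 106, 106, 108, 107, 107, 107, 114, 134, 133, 111, 95, 72, 48, 48, 92, 98, 65, 93, 133, 144, 125, 108, 108, 108, 108, 107, 107]
[150, 172, 161, 135, 132, 136, 134, 132, 130, 102, 56, 37, 37, 44, 48, 49, 48, 48, 48, 48, 48, 48, 49, 45, 40, 41, 70, 95, 87, 70, 116, 146, 133, 123, 121, 103, 106, 109, 116, 112, 106, 109, 102, 95, 90, 96, 97, 98, 101, 104, 107, 108, 108, 107, 107, 108, 107, 107, 123, 139, 129, 104, 91, 71, 46, 49, 110, 109, 62, 112, 146, 140, 119, 108, 108, 108, 108, 108]
time_s: 20.75
ee_pos: [0.503, -0.1178, 0.0436]
orientation: [0.199, 0.98, -0.0, 0.001]
force: [0.6, -0.3, -0.4]
finger_gap: 0.998
grasp_force: 0.0
t 20.75 shift [0.0003 0.0001 0.0006] turn [ 0.      0.0011 -0.0003] norms 0.001 0.001
```

Both outer ends stand at equal height (rows about 232 and 247), so the spent pack is home. Pinching and lifting the charged pack.

```bash
echo '[[0,0,0,0,0,0,0],[0,0,0,0,0,0,0],[0,0,0,0,0,0,0],[0,0,0,0,0,0,0],[0,0,0,0,0,0,0],[0,0,0,-0.01,0,0,0],[0,0,0,-0.02,0,0,0],[0,0,0,-0.03,0,0,0],[0,0,0,-0.05,0,0,0],[0,0,0,-0.05,0,0,0],[0,0,0,-0.05,0,0,0],[0,0,0,0,0,0,0]]' | python3 nudge.py 60; python3 snap.py w12
python3 - <<'E'
from h import *
ax,Rt=preamp(np.radians(63.2));o=np.array([0.51379,0.11452,0.11669])-ax*.118
print('bay origin',o)
# TCP with pack end 15 mm off the mouth
go(o+ax*(.062+.02+.035),Rt)
E
```

```text
time_s: 22.25
ee_pos: [0.5051, -0.1184, 0.2595]
orientation: [0.199, 0.98, -0.001, 0.006]
force: [0.8, -0.8, -2.9]
finger_gap: 0.577
grasp_force: 63.5
22.25 [ 0.50505006 -0.11837483  0.25954699]
bay origin [0.54039177 0.16718256 0.014499  ]
t 22.3 shift [0.0819 0.2185 0.1397] turn [-0.423   0.404   1.5986] norms 0.272 1.702
```

Run:
```python
from h import *
ax,Rt=preamp(np.radians(63.2));H=np.array([.5325,.1494,.0491]);Q=H+ax*.24;print(Q);go(Q,Rt)
```

```text
[0.4783947 0.0422897 0.2569461]
t 22.3 shift [ 0.0856  0.1377 -0.0015] turn [-0.423   0.404   1.5986] norms 0.162 1.702
```

```bash
echo '[[0,0.0285,0.0459,-0.0005,0,0,0],[0,0.0285,0.0459,-0.0005,0,0,0],[0,0.0285,0.0459,-0.0005,0,0,0],[0,0,0,0,-0.0423,0.0404,0.1599],[0,0,0,0,-0.0423,0.0404,0.1599],[0,0,0,0,-0.0423,0.0404,0.1599],[0,0,0,0,-0.0423,0.0404,0.1599],[0,0,0,0,-0.0423,0.0404,0.1599]]' | python3 nudge.py >/dev/null; echo '[[0,0,0,0,-0.0423,0.0404,0.1599],[0,0,0,0,-0.0423,0.0404,0.1599],[0,0,0,0,-0.0423,0.0404,0.1599],[0,0,0,0,-0.0423,0.0404,0.1599],[0,0,0,0,-0.0423,0.0404,0.1599],[0,0,0,0,0,0,0],[0,0,0,0,0,0,0]]' | python3 nudge.py
python3 - <<'E'
from h import *
ax,Rt=preamp(np.radians(63.2));H=np.array([.5325,.1494,.0491]);go(H+ax*.08,Rt)
Ro=R.from_quat([.823,.506,.221,-.138]).as_matrix();print(Ro.T@Rt)
E
python3 snap.py w13
```

```text
time_s: 24.18
ee_pos: [0.4771, 0.0426, 0.2536]
orientation: [0.823, 0.506, 0.218, -0.138]
force: [0.4, 0.2, -2.6]
finger_gap: 0.581
grasp_force: 64.2
t 24.18 shift [0.0022 0.0022 0.1573] turn [-0.0058  0.0018 -0.0014] norms 0.157 0.006
[[ 0.99999378  0.00141865 -0.00322925]
 [-0.00140825  0.99999383  0.00321874]
 [ 0.0032338  -0.00321417  0.99998961]]
24.175 [0.47713079 0.04256801 0.25364957]
```

```bash
echo '[[0,0.0022,0.0022,0.04,-0.005,0.002,-0.001],[0,0,0,0.05,0,0,0],[0,0,0,0.04,0,0,0],[0,0,0,0.02,0,0,0],[0,0,0,0,0,0,0],[0,0,0,0,0,0,0]]' | python3 nudge.py
python3 - <<'E'
from h import *
ax,Rt=preamp(np.radians(63.2));H=np.array([.5325,.1494,.0491]);go(H,Rt)
E
```

```text
time_s: 24.98
ee_pos: [0.5151, 0.11, 0.1273]
orientation: [0.823, 0.506, 0.222, -0.135]
force: [0.7, 0.1, -1.6]
finger_gap: 0.582
grasp_force: 64.1
t 24.98 shift [-0.002  -0.0025  0.0892] turn [ 0.0025 -0.0016 -0.0002] norms 0.089 0.003
```

```bash
echo '[[0,-0.001,-0.001,0.005,0,0,0],[0,0,0,0,0,0,0],[0,0,0,0,0,0,0]]' | python3 nudge.py
python3 - <<'E'
from h import *
ax,Rt=preamp(np.radians(63.2));H=np.array([.5325,.1494,.0491]);go(H,Rt)
E
```

```text
time_s: 25.35
ee_pos: [0.5144, 0.1119, 0.1218]
orientation: [0.823, 0.505, 0.222, -0.135]
force: [1.1, 0.5, -2.5]
finger_gap: 0.578
grasp_force: 64.1
t 25.35 shift [-0.0004 -0.001   0.0838] turn [ 0.0022 -0.0015 -0.0014] norms 0.084 0.003
```

```bash
echo '[[0,-0.0004,-0.001,0.01,0,0,0],[0,0,0,0.01,0,0,0],[0,0,0,0.008,0,0,0],[0,0,0,0.008,0,0,0],[0,0,0,0,0,0,0]]' | python3 nudge.py
python3 - <<'E'
from h import *
ax,Rt=preamp(np.radians(63.2));H=np.array([.5325,.1494,.0491]);go(H,Rt)
E
```

```text
time_s: 25.98
ee_pos: [0.5208, 0.1287, 0.089]
orientation: [0.823, 0.505, 0.221, -0.136]
force: [-0.8, 0.5, -2.1]
finger_gap: 0.579
grasp_force: 64.2
t 25.98 shift [0.0006 0.0011 0.0464] turn [-0.0002 -0.0007 -0.0019] norms 0.046 0.002
```

```bash
echo '[[0,0.0003,0.0005,0.008,0,0,0],[0,0,0,0.008,0,0,0],[0,0,0,0.008,0,0,0],[0,0,0,0.006,0,0,0],[0,0,0,0,0,0,0]]' | python3 nudge.py;  echo '[[0,0,0,0.005,0,0,0],[0,0,0,0.005,0,0,0],[0,0,0,0,0,0,0]]' | python3 nudge.py
python3 - <<'E'
from h import *
ax,Rt=preamp(np.radians(63.2));H=np.array([.5325,.1494,.0491]);go(H,Rt)
E
```

```text
time_s: 26.6
ee_pos: [0.5285, 0.1421, 0.0636]
orientation: [0.823, 0.505, 0.221, -0.136]
force: [0.7, -0.4, -3.5]
finger_gap: 0.576
grasp_force: 64.3
time_s: 26.98
ee_pos: [0.5308, 0.1464, 0.0552]
orientation: [0.823, 0.505, 0.221, -0.136]
force: [-0.4, -0.9, -3.5]
finger_gap: 0.579
grasp_force: 64.2
t 26.98 shift [-0.0001  0.0001  0.007 ] turn [ 0.0008 -0.0014 -0.0019] norms 0.007 0.002
```

```bash
echo '[[0,0,0,0.003,0,0,0],[0,0,0,0.0025,0,0,0],[0,0,0,0,0,0,0]]' | python3 nudge.py;  echo '[[0,0,0,0.0015,0,0,0],[0,0,0,0.0015,0,0,0],[0,0,0,0,0,0,0]]' | python3 nudge.py
```

```text
time_s: 27.35
ee_pos: [0.5323, 0.148, 0.0525]
orientation: [0.823, 0.506, 0.221, -0.136]
force: [-13.0, -10.7, 12.8]
finger_gap: 0.577
grasp_force: 66.3
time_s: 27.72
ee_pos: [0.5325, 0.1485, 0.0527]
orientation: [0.822, 0.508, 0.22, -0.136]
force: [-31.7, -25.6, 35.7]
finger_gap: 0.577
grasp_force: 69.8
```

```bash
echo '[[0,0,0,-0.006,0,0,0],[0,-0.001,-0.001,0,0,0,0],[0,0,0,0,0,0,0]]' | python3 nudge.py
python3 - <<'E'
from h import *
ax,Rt=preamp(np.radians(63.2));H=np.array([.5325,.1494,.0491]);go(H,Rt)
E
echo '[[0,0,0,0.002,0,0,0],[0,0,0,0.002,0,0,0],[0,0,0,0,0,0,0]]' | python3 nudge.py
python3 - <<'E'
from h import *
ax,Rt=preamp(np.radians(63.2));H=np.array([.5325,.1494,.0491]);go(H,Rt)
E
```

```text
time_s: 28.1
ee_pos: [0.5303, 0.1471, 0.0527]
orientation: [0.823, 0.505, 0.221, -0.136]
force: [0.2, -0.1, -1.7]
finger_gap: 0.578
grasp_force: 64.4
t 28.1 shift [0.0008 0.0009 0.0046] turn [ 0.0015 -0.0015 -0.0017] norms 0.005 0.003
time_s: 28.48
ee_pos: [0.5311, 0.148, 0.052]
orientation: [0.822, 0.507, 0.22, -0.136]
force: [-20.0, -15.9, 23.1]
finger_gap: 0.576
grasp_force: 67.9
t 28.48 shift [0.0001 0.0006 0.0035] turn [-0.0012  0.0001  0.0021] norms 0.004 0.002
```

Contact comes at the same depth whatever the sideways position, so it is probably the floor. I'll let go, withdraw, and compare the pack's end with the starting pictures, where a pack was known to be home.

```bash
echo '[[0,0,0,-0.001,0,0,0],[1,0,0,0,0,0,0],[1,0,0,0,0,0,0],[1,0,0,0,0,0,0],[1,0,0,0,0,0,0],[1,0,0,0,0,0,0],[1,0,0,0,0,0,0]]' | python3 nudge.py
python3 - <<'E'
from h import *
s=pickle.load(open('w3.pkl','rb'));go(s[0],R.from_quat(s[1]).as_matrix())
E
```

```text
time_s: 29.35
ee_pos: [0.531, 0.1483, 0.0503]
orientation: [0.823, 0.505, 0.221, -0.136]
force: [0.5, -0.4, 0.3]
finger_gap: 0.999
grasp_force: 0.0
t 29.35 shift [ 0.0059 -0.0174 -0.1879] turn [ 0.0028  0.001  -0.0121] norms 0.189 0.012
```

```bash
echo '[[1,0,0,-0.05,0,0,0],[1,0,0,-0.05,0,0,0],[1,0,0,-0.05,0,0,0],[1,0.0059,-0.0174,-0.0379,0.003,0.001,-0.012],[1,0,0,0,0,0,0],[1,0,0,0,0,0,0],[1,0,0,0,0,0,0]]' | python3 nudge.py
python3 - <<'E'
from h import *
s=pickle.load(open('w3.pkl','rb'));go(s[0],R.from_quat(s[1]).as_matrix())
E
python3 snap.py w14
python3 - <<'E'
from h import *
from bench import manip
t=manip.capture("top")["pixels"][:,:,::-1].copy();s=manip.capture("side")["pixels"][:,:,::-1].copy()
cv2.imwrite('pics/top14.png',t);cv2.imwrite('pics/side14.png',s)
st=pickle.load(open('w14.pkl','rb'));s3=pickle.load(open('w3.pkl','rb'))
a=cv2.cvtColor(cv2.imread('pics/w3.png'),cv2.COLOR_BGR2GRAY);b=cv2.cvtColor(cv2.imread('pics/w14.png'),cv2.COLOR_BGR2GRAY)
def m(x,y,w,h,a=a,b=b,p=10):
    r=cv2.matchTemplate(b[y-p:y+h+p,x-p:x+w+p],a[y:y+h,x:x+w],cv2.TM_CCOEFF_NORMED);_,v,_,l=cv2.minMaxLoc(r);
    return (l[0]-p,l[1]-p,round(v,3))
print('face window/knob',m(278,137,80,35),m(380,140,40,35),'sockets',m(280,255,120,25),'pack end',m(304,200,84,42), 'bottom edge',m(320,228,55,20),'top edge',m(320,196,55,16))
# profiles along the pack end's middle column, and rows for width/buttons
print(a[185:250,345].tolist());print(b[185:250,345].tolist())
print(a[215,295:395].tolist());print(b[215,295:395].tolist())
E
```

```text
time_s: 30.22
ee_pos: [0.4744, 0.0772, 0.2139]
orientation: [0.82, 0.51, 0.221, -0.137]
force: [0.0, 0.4, 0.7]
finger_gap: 0.997
grasp_force: 0.0
t 30.23 shift [ 0.001   0.0008 -0.0017] turn [-0.0033  0.0007 -0.0013] norms 0.002 0.004
30.225 [0.47443709 0.0772379  0.21389674]
face window/knob (2, -1, 0.996) (2, -1, 0.998) sockets (2, 0, 0.982) pack end (4, 2, 0.987) bottom edge (-2, 2, 0.998) top edge (-2, 2, 0.952)
[161, 161, 155, 133, 91, 70, 70, 69, 71, 70, 70, 73, 75, 75, 74, 75, 73, 72, 80, 90, 91, 77, 68, 71, 73, 74, 74, 73, 75, 76, 75, 73, 73, 76, 72, 74, 74, 74, 75, 72, 73, 72, 73, 74, 71, 72, 72, 74, 73, 74, 71, 71, 70, 101, 167, 212, 221, 221, 221, 221, 220, 220, 220, 219, 219]
[166, 163, 149, 102, 73, 69, 69, 70, 69, 69, 69, 70, 70, 71, 73, 72, 73, 72, 73, 73, 77, 90, 94, 75, 68, 69, 69, 70, 71, 71, 71, 72, 72, 72, 72, 72, 73, 71, 71, 71, 72, 70, 70, 72, 72, 70, 70, 70, 69, 71, 70, 69, 66, 65, 66, 90, 154, 203, 219, 220, 220, 220, 220, 219, 219]
[202, 203, 203, 203, 201, 188, 167, 154, 147, 141, 136, 134, 134, 133, 127, 110, 85, 82, 79, 78, 79, 76, 76, 78, 79, 78, 76, 77, 77, 76, 77, 76, 77, 77, 76, 77, 75, 74, 75, 75, 75, 75, 77, 74, 74, 74, 75, 74, 73, 74, 75, 75, 74, 74, 75, 74, 73, 74, 74, 74, 73, 73, 73, 75, 75, 74, 75, 75, 74, 76, 74, 73, 73, 74, 73, 74, 72, 74, 75, 74, 74, 75, 74, 71, 69, 77, 99, 111, 115, 116, 116, 115, 122, 144, 164, 173, 175, 173, 176, 175]
[204, 202, 202, 203, 203, 204, 204, 199, 179, 151, 144, 144, 139, 136, 134, 133, 132, 130, 121, 99, 83, 78, 77, 75, 75, 76, 77, 76, 76, 74, 75, 76, 75, 74, 74, 74, 75, 74, 73, 73, 74, 73, 72, 72, 72, 73, 73, 74, 71, 73, 71, 71, 73, 71, 72, 72, 71, 70, 70, 72, 72, 71, 70, 70, 71, 70, 70, 70, 71, 71, 70, 71, 69, 71, 70, 70, 70, 69, 69, 69, 71, 72, 69, 69, 68, 68, 70, 68, 68, 71, 89, 106, 112, 112, 114, 114, 116, 134, 159, 172]
```

The buttons stand out as far as at the start (87.5 against 88.5 px over both), so both teeth are in their pockets. I'll move clear and compare the fixed cameras.

```bash
echo '[[1,0,-0.04,-0.03,0,0,0],[1,0,-0.04,-0.03,0,0,0],[1,0,-0.04,-0.03,0,0,0],[1,0,-0.04,0,0,0,0],[1,0,-0.04,0,0,0,0],[1,0,0,0,0,0,0],[1,0,0,0,0,0,0]]' | python3 nudge.py
python3 - <<'E'
from h import *
from bench import manip
c0=np.array([0.5138,0.1145,0.1167])
I=[];J=[]
for n,box in (('top',(186,192,40,50)),('side',(275,180,40,26))):
    a=cv2.imread(f'pics/{n}0.png',0);b=cv2.cvtColor(manip.capture(n)["pixels"],cv2.COLOR_RGB2GRAY);cv2.imwrite(f'pics/{n}15.png',b)
    x,y,w,h=box;k=4
    up=lambda i:cv2.resize(i,None,fx=k,fy=k,interpolation=cv2.INTER_CUBIC)
    r=cv2.matchTemplate(up(b[y-6:y+h+6,x-6:x+w+6]),up(a[y:y+h,x:x+w]),cv2.TM_CCOEFF_NORMED);_,v,_,l=cv2.minMaxLoc(r);d=np.array(l)/k-6
    print(n,'shift px',d,round(v,3))
    J.append(np.array([(proj(cam(n),c0+e)-proj(cam(n),c0))[0]/.001 for e in np.eye(3)*.001]).T);I.append(d)
J=np.vstack(J);q=np.linalg.lstsq(J,np.concatenate(I),rcond=None)[0];print('displacement mm',q*1000)
ax,Rt=preamp(np.radians(63.2));print('in bay x,y,z mm', (Rt.T@q*1000))
a=cv2.imread('pics/side0.png',0);b=cv2.imread('pics/side15.png',0)
for nm,(x,y,w,h) in dict(caliper=(232,345,135,85),post=(352,332,32,50),mount=(370,248,32,32),spent=(0,0,1,1)).items():
    if w>1:print(nm,np.abs(a[y:y+h,x:x+w].astype(int)-b[y:y+h,x:x+w]).mean().round(2))
E
```

```text
time_s: 31.25
ee_pos: [0.2914, 0.1235, 0.2955]
orientation: [0.819, 0.512, 0.217, -0.139]
force: [0.2, 0.8, -0.1]
finger_gap: 1.001
grasp_force: 0.0
top shift px [0.75 0.  ] 0.97
side shift px [0.25 0.5 ] 0.989
displacement mm [ 0.10225595 -1.1306806  -0.65359426]
in bay x,y,z mm [-1.16088746  0.60107069  0.08446695]
caliper 1.15
post 0.99
mount 5.19
```

```bash
python3 -c "
from bench import manip
print(manip.finish_job())"
```

```text
the job is handed in; nothing more can be done
None
```

The swap is done and handed in at about 31 s: by my own measurements the charged pack is home in the preamplifier with both latches out, and the spent pack stands home in the charger's near bay; no verdict was returned.

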